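# Set the sleeved index arm to its mark and hold it

## Task

Slide the brass sleeve down over the upright pin on the indexing rig's telescoping arm, fully onto its collar, and let go of it. Then grip the arm's black head so that its red lock button is squeezed in, draw the spring-loaded arm out until its red pointer stands within the width of the orange cursor, and finish while holding it there, button squeezed and sleeve still seated. Do not shift the cursor, and leave the oil bottle, gear blank and screwdriver where they are.

Things in the scene. Friction and masses are not known exactly. Their poses are not given: they have to be found in the camera images.
- index_rig: black base plate on white feet, fixed to the bench, with a grey guide tube, a white scale and a brass dividing plate. +y: the way the arm extends; the scale and button are on the +x side. Origin on the bench under the arm's centre line at the tube's mouth; plate 130 mm wide, y -150 to +250 mm, top at 30 mm; dividing plate to y 450 mm. Place and yaw (0.3 rad either way) vary.
- sleeve_center (a point): centre of the loose brass sleeve, half-way up: an upright tube, 30 mm outside, 18 mm bore, 40 mm tall, about 80 g. It stands on the bench to the robot's right; it and the oil bottle may have changed places.
- pin_seat (a point): centre of the top of the 32 mm black collar near the arm's tip, 64 mm above the bench, where the sleeve's underside rests (sleeve's centre then 20 mm above it). The steel pin on it is 14 mm in diameter, 32 mm tall, the last 10 mm tapered to 8 mm. Moves with the arm, 110 mm further along rig +y than the grip head. Axes as the rig's.
- grip_head (a point): point in the arm's black upright head, on its centre line, 92 mm above the bench at the height of the button's axis. Head 28 mm (rig x) by 26 mm (rig y), 60 to 110 mm above the bench; with the button out it spans -14 to +22 mm in rig x, pressed to +16. Fingers close along rig x and have free space on both sides down to 60 mm above the bench. Axes as the rig's.
- button_face (a point): centre of the outer face of the round red lock button (22 mm diameter) on the head's rig +x side, 92 mm above the bench. Pushed towards rig -x, 6 mm of travel, about 8 N fully in; a spring pushes it out again. Moves with the arm.
- lock_button (a joint): travel of the red lock button in m: 0 out (arm locked when fully home), 0.006 fully pressed. The arm is unlocked while it is pressed by more than 3.5 mm; out, its steel pawl stops the arm after 1 to 2 mm.
- gauge_arm (a joint): extension of the arm in m: 0 fully home (as it starts, locked), at most 0.11. A spring draws it home with 2 N at home to 4.2 N fully out. The pointer stands at the cursor's middle when this equals the cursor's value.
- cursor (a joint): place of the orange cursor along the scale in m, 0.045 to 0.095 at the start: the arm extension at which the pointer stands at its middle. A stiff sliding fit (6 N); it is to stay where it is.
- pointer_tip (a point): tip of the flat red pointer (3 mm wide) that sticks out of the arm to rig +x over the white scale, 50 mm above the bench, 70 mm further along rig +y than the grip head; moves with the arm. Scale ticks every 5 mm, long ones every 10 mm. Axes as the rig's.
- cursor_mark (a point): middle of the inner edge of the orange cursor block (18 mm in rig x, 8 mm in rig y, top 56 mm above the bench) beside the scale; 5 mm beyond the pointer's tip in rig x, and its rig y is where the pointer has to stand. Axes as the rig's.
- sleeve: the brass sleeve's body, origin at the centre of its underside.
- bottle_center (a point): closed amber oil bottle with a black cap, 32 mm diameter, 65 mm tall, bystander; point half-way up.
- gear_blank: loose brass gear blank lying flat, 63 mm diameter, 8 mm thick with a steel hub to 14 mm, bystander; origin at the centre of its underside.
- screwdriver: screwdriver 160 mm long lying beyond the rig, bystander.
Mind the look-alikes: they are no part of the job. Leave any grey, pink or purple look-alike of the sleeve alone.

How it is judged (in metres and radians):
On the way, in this order (a step that is already met when the one before it is completed fails the run):
1. the sleeve is fully down on the pin's collar and let go, the arm still home (horizontal distance between sleeve_center and pin_seat below 0.004 m and z of sleeve_center in the frame of pin_seat between 0.017 and 0.023 m and angle between sleeve_center's own z axis and vertical below 0.15 rad and contact force between the fingers and sleeve below 0.1 N and value of joint gauge_arm below 0.005 m), for 0.2 s.
2. the lock button is squeezed in by the fingers (value of joint lock_button above 0.0035 m and contact force between the fingers and lock_button above 2 N), for 0.1 s.
At the end, for the whole second after the job is handed in: The arm stands still with its pointer within 4 mm of the cursor's middle; the fingers are gripping the head with the lock button pressed in by more than 3.5 mm; the sleeve sits on the pin, its underside within 3 mm of the collar, upright, not touched by the fingers (horizontal distance between sleeve_center and pin_seat below 0.004 m and z of sleeve_center in the frame of pin_seat between 0.017 and 0.023 m and angle between sleeve_center's own z axis and vertical below 0.15 rad and contact force between the fingers and sleeve below 0.1 N and y of pointer_tip in the frame of cursor_mark between -0.004 and 0.004 m and velocity of joint gauge_arm between -0.01 and 0.01 m/s and value of joint lock_button above 0.0035 m and contact force between the fingers and gauge_arm above 2 N); the arm keeps its last pose, push and grip.
It fails at once if the cursor is shifted by more than 4 mm (distance of cursor_mark from where it was at the start of the episode above 0.004 m).
It fails at once if a bystander (oil bottle, gear blank, screwdriver) is moved by more than 20 mm (distance of any of bottle_center, gear_blank, screwdriver from where it was at the start of the episode above 0.02 m).
It also fails if it takes over 51 s, if anything falls off the work surface, if the arm or the gripper's body presses on something with over 40 N, if the wrist force passes 120 N, or if a joint passes its speed limit or range.

## Robot

A 7-joint arm with a two-finger parallel gripper is mounted at the origin on the work surface. World frame = base frame: x ahead of the robot, y to its left, z up, the work surface at z = 0. Lengths are in mm, angles in rad, forces in N, time in s.
With the tool pointing down it reaches from about 425 to 800 mm from the base axis. Payload 8.3 kg.
Tool frame: the origin (TCP) lies midway between the tips of the shut fingers; the grasp point (between the pads) lies arm.grip_point_offset behind it (arm.grip_point_offset is the distance from the TCP to the grasp point, in mm); z points along the fingers, y is the direction in which the jaws open and shut (so a half turn about z gives the same grasp; the last joint's range is limited). The gripper opens to 85 mm and grips with 20 to 120 N. Pads are 22 mm wide; open, the fingers measure 114 mm over their backs; the gripper's body (76 mm by 85 mm) begins 54 mm behind the grasp point. The pads swing forward as they close: fully open they stand 13 mm farther back than shut.
Start: joints at [-1.306, 0.383, 0.016, 1.37, -0.006, 1.388, -0.046], TCP at [201.173, 591.72, 231.279] pointing down, gripper open.
Joint ranges: [-2.95, 2.95], [-0.25, 2.06], [-1.52, 1.56], [0.18, 2.33], [-1.44, 4.58], [0.02, 2.06], [-3.01, 3.01]. Speed limits (rad/s): [2.39, 2.39, 3.01, 3.01, 3.14, 3.14, 3.14].

## Interface

Orientations are given as a unit quaternion [x, y, z, w].
In Python, from station import arm gives the robot as it stands. The module is installed in compiled form; this text tells all that it offers. Calls block until the motion is done:
- arm.goto(position, orientation): joint-space move of the TCP to a pose.
- arm.move_l(position, ori=None, feed=150): straight line of the TCP; ori=None keeps the orientation; feed is the mean speed in mm/s.
- arm.move_j(angles): joint-space move.
- arm.gripper_to(opening): finger opening in mm; the grip force is fixed at half the most; returns when the fingers have stopped.
- arm.dwell(seconds).
- arm.inverse_kinematics(position, orientation): joint angles nearest the present ones, or None.
- arm.observe(): the state.
- arm.get_image(name): name is "side" or "top"; returns (picture, depth): 384x512x3 uint8, blue, green, red; 384x512 float32, mm along the optical axis (not along the pixel's ray), 0 where there is no reading.
- arm.camera_info(name): a dict with "fx", "fy", "cx", "cy" (pixels), "k1" (the pictures are not rectified: a ray, as slopes to the right and down, at radius r is drawn at 1 + k1 r^2 times it, then the intrinsics apply), "R" (3x3) and "t" (3): a world point X has camera coordinates R X + t. Camera axes: x right, y down, z forward; pixel columns grow to the right and rows downward; lengths in mm; the calibration is good to about 2 mm. A picture is of the moment at which its call begins. camera_info takes no time and is no camera call.
A pose or a line that the arm cannot do raises arm.Unreachable and nothing moves.
- arm.sign_off(): hands the job in, once; it reports no verdict.
The state is a dict: "time_s": time; "joint_positions": joint angles; "dq": joint speeds; "joint_torque": joint torques, N m; "tcp_pos": TCP position; "eef_rot": TCP orientation; "ft_force": force on the tool from outside, world axes, zero at the start; "torque": the same for the moment, N m; "finger_gap": finger opening in mm.
Only numpy, scipy, OpenCV 4.12 (cv2) and the standard library are available. Lean on these libraries where they do the work, as an engineer would, in place of code of your own. Each camera call takes 0.05 s, during which the arm holds its last target.

## Working session

There is one attempt and no reset: what is moved stays moved. The work goes in short steps, each a Python script; the robot and the scene stay as the last script left them, time stands still between calls to the robot, and variables do not carry over. Pictures are saved under pics/ and viewed, and the job is handed in when it is done.

```bash
mkdir -p pics; cat > h.py <<'E'
import numpy as np, cv2
from station import arm
def ray(ci,u,v):
    xd=(u-ci["cx"])/ci["fx"]; yd=(v-ci["cy"])/ci["fy"]
    x,y=xd,yd
    for _ in range(20):
        f=1+ci["k1"]*(x*x+y*y); x,y=xd/f,yd/f
    return np.array([x,y,1.0])
def atz(name,u,v,z):
    ci=arm.camera_info(name);R=np.array(ci["R"]);t=np.array(ci["t"])
    d=R.T@ray(ci,u,v); c=-R.T@t
    return c+d*(z-c[2])/d[2]
def atd(name,u,v,dep):
    ci=arm.camera_info(name);R=np.array(ci["R"]);t=np.array(ci["t"])
    return R.T@(ray(ci,u,v)*dep-t)
def proj(name,X):
    ci=arm.camera_info(name);c=np.array(ci["R"])@np.array(X)+np.array(ci["t"])
    x,y=c[:2]/c[2];f=1+ci["k1"]*(x*x+y*y)
    return np.array([ci["fx"]*x*f+ci["cx"],ci["fy"]*y*f+ci["cy"]])
def snap(name,tag):
    im,d=arm.get_image(name);cv2.imwrite(f"pics/{tag}.png",im);np.save(f"pics/{tag}.npy",d);return im,d
def crop(tag,u0,v0,u1,v1,s,out):
    im=cv2.imread(f"pics/{tag}.png")[v0:v1,u0:u1];cv2.imwrite(f"pics/{out}.png",cv2.resize(im,None,fx=s,fy=s,interpolation=cv2.INTER_CUBIC))
E
python3 - <<'E'
from h import *
snap("top","top0");snap("side","side0")
for n in("top","side"):
    ci=arm.camera_info(n);print(n,ci, -np.array(ci["R"]).T@np.array(ci["t"]))
print(arm.observe(),arm.grip_point_offset)
E
```

```text
top {'fx': 364.9629292988059, 'fy': 364.9629292988059, 'cx': 256.0921540761087, 'cy': 195.2274536862262, 'k1': -0.05505673808474191, 'R': array([[ 0.01257447, -0.99966588,  0.02258328],
       [-0.99506214, -0.01473395, -0.09815421],
       [ 0.09845415, -0.02123753, -0.99491494]]), 't': array([-142.87326623,  606.80661663, 1078.96011202])} [ 499.37874152 -110.97042163 1136.26071021]
side {'fx': 477.0139658064439, 'fy': 477.0139658064439, 'cx': 255.31948318241933, 'cy': 195.3490071181806, 'k1': 0.013252135073741398, 'R': array([[ 0.95850278, -0.28488766,  0.01055642],
       [-0.18914001, -0.66319372, -0.72415478],
       [ 0.21330372,  0.69210773, -0.68955668]]), 't': array([-636.97597256,   84.03737114, 1176.70901032])} [ 375.44166498 -940.14294332  878.98780804]
{'time_s': 0.1, 'joint_positions': array([-1.30595091,  0.38416871,  0.01638284,  1.37102579, -0.00631621,
        1.38821324, -0.04645878]), 'dq': array([ 1.59321839e-03, -3.33866160e-03,  7.33848435e-05, -3.85794164e-03,
       -1.74330042e-03,  1.06721599e-03, -1.10537052e-03]), 'joint_torque': array([ 3.78100623e-03, -6.29132080e+01,  8.47889129e-01, -3.72762537e+01,
        1.68168289e-02,  1.05105739e-02,  4.67880420e-05]), 'tcp_pos': array([201.01157827, 591.31903419, 230.38034948]), 'eef_rot': array([ 1.63093527e-01,  9.86610218e-01, -8.72340590e-04, -1.37755934e-04]), 'ft_force': array([-0.1194458 , -0.39287229, -1.09365813]), 'torque': array([0.06912929, 0.0304733 , 0.00288821]), 'finger_gap': 85.16784500542386} 18.700000000000003
```

View pics/top0.png

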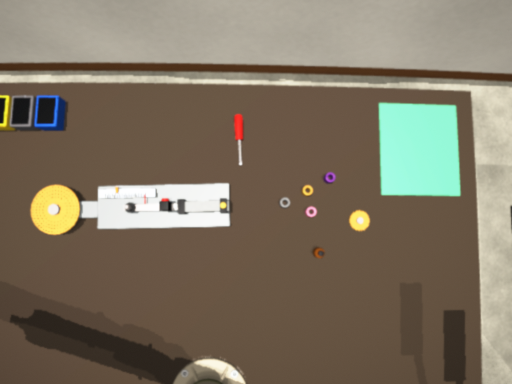

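View pics/side0.png

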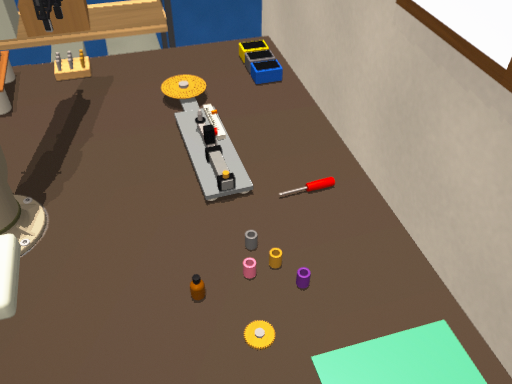

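Candidates in the top picture: grey tube (285,202), brass tube (307,190), pink (311,211), purple (330,177), bottle (319,253) and gear blank (360,220). I choose the brass one at (307,190). In the side picture it is at (275,258).

```bash
python3 - <<'E'
from h import *
crop("top0",265,160,345,220,8,"c1")
crop("top0",90,175,240,235,5,"c2")
crop("side0",170,95,260,205,5,"c3")
crop("side0",225,220,325,295,7,"c4")
E
```

```text
(no output)
```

View pics/c1.png

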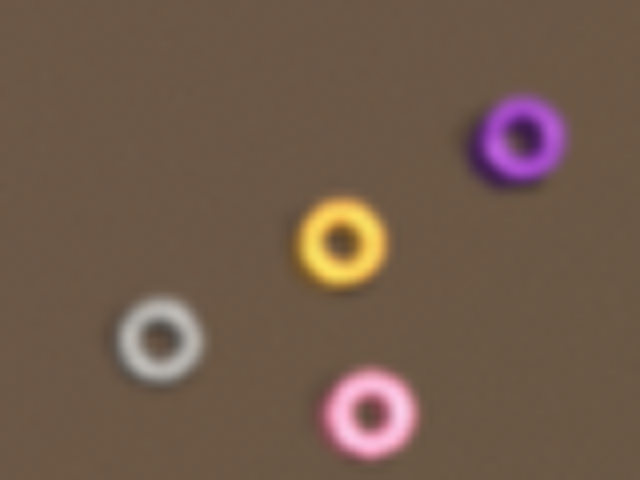

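View pics/c2.png

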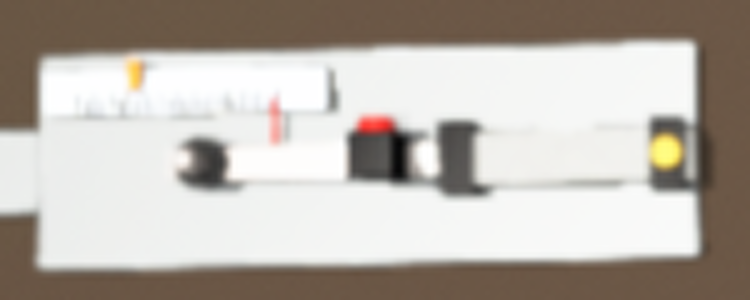

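View pics/c3.png

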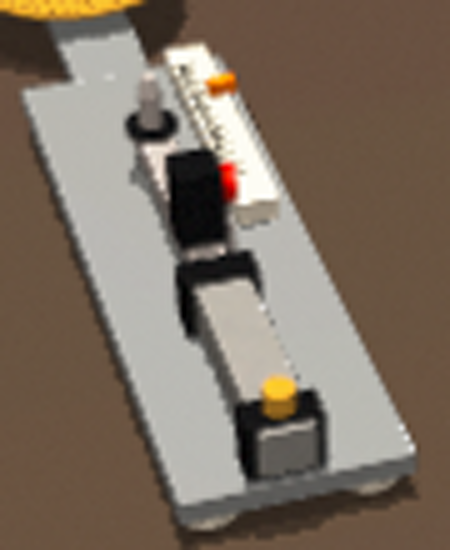

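View pics/c4.png

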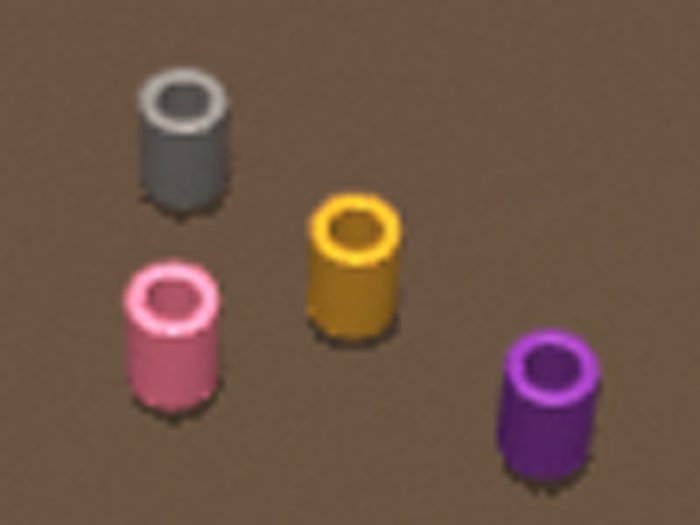

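```bash
python3 - <<'E'
from h import *
def T(x,y): return ((x+.5)/5-.5+90,(y+.5)/5-.5+175)
def S(x,y): return ((x+.5)/5-.5+170,(y+.5)/5-.5+95)
print("sleeve",atz("top",307.3,189.9,40),atz("side",275.2,252.4,40))
tp=[(41,57),(697,41),(700,257),(37,269)];r=np.array([(65,250),(65,-150),(-65,-150),(-65,250)],float)
def fit(P):
    P=np.array(P)[:,:2];a=r[:len(P)]if len(P)==4 else None
    pc,rc=P.mean(0),r.mean(0);H=(r-rc).T@(P-pc);th=np.arctan2(H[0,1]-H[1,0],H[0,0]+H[1,1])
    Rm=np.array([[np.cos(th),-np.sin(th)],[np.sin(th),np.cos(th)]]);t=pc-Rm@rc
    print("yaw",th,"o",t,"res",(P-(r@Rm.T+t)).round(1).tolist());return th,t,Rm
th,t,Rm=fit([atz("top",*T(*p),30) for p in tp])
def rig(X): return (Rm.T@(np.array(X)[:2]-t)).round(1)
for n,f,p,z in [("collar top",T,(203,163),64),("pintip top",T,(181,162),96),("head top",T,(370,156),110),("ptr",T,(277,100),50),("cursor top mid",T,(135,75),56),("scale edge?",T,(135,88),56),
 ("collar side",S,(152,126),64),("pintip side",S,(149,76),96),("cursor side",S,(221,83),56)]:
    c="top" if f is T else "side"
    X=atz(c,*f(*p),z);print(n,X.round(1),rig(X))
for X,c in [((307.3,189.9),"top")]:pass
d=np.load("pics/top0.npy");print(d[180:240,150:160].max(),[atd("top",u,v,d[v,u]).round(1).tolist() for u,v in[(110,225),(220,225),(163,206),(117,190)]])
E
```

```text
sleeve [ 626.41852867 -289.68191324   40.        ] [ 624.88196751 -290.18439837   40.        ]
yaw 0.036048391253431816 o [574.56744088  96.96713161] res [[-0.5, 0.5], [0.8, -0.8], [-0.7, -0.5], [0.4, 0.8]]
collar top [564.6 235.9  64. ] [ -4.9 139.2]
pintip top [563.1 238.2  96. ] [ -6.4 141.6]
head top [567.2 126.9 110. ] [-6.3 30.2]
ptr [603.8 197.7  50. ] [32.9 99.6]
cursor top mid [617.  281.7  56. ] [ 49.  183.1]
scale edge? [609.2 281.3  56. ] [ 41.2 182.9]
collar side [562.4 234.1  64. ] [ -7.3 137.5]
pintip side [563.7 238.3  96. ] [ -5.7 141.6]
cursor side [614.2 279.2  56. ] [ 46.2 180.7]
1143.5836 [[511.9, 305.4, 31.6], [517.0, -26.5, 26.8], [566.7, 128.7, 109.3], [616.0, 281.1, 54.2]]
```

```bash
cat >> h.py <<'E'
def q(phi):
    a=(phi+np.pi/2)/2; return np.array([np.cos(a),np.sin(a),0,0])
YAW=0.036
Q0=np.array([0.16309,0.98661,0,0])
E
python3 - <<'E'
from h import *
for n,p in [("grey",(285,202)),("pink",(311,211)),("purple",(330,177)),("bottle",(319,253))]: print(n,atz("top",*p,40)-np.array([625.6,-290,40]))
s=np.array([625.6,-290,0])
for z in(120,10):print(arm.inverse_kinematics(s+[0,0,z],Q0))
for f in(YAW,YAW+np.pi):print(arm.inverse_kinematics([563.4,237,90],q(f)),arm.inverse_kinematics([567,127,73],q(f)))
arm.gripper_to(60)
arm.goto(s+[0,0,130],Q0)
arm.move_l(s+[0,0,60])
o=arm.observe();print(o["time_s"],o["tcp_pos"],o["finger_gap"])
snap("top","top1");snap("side","side1")
crop("top1",250,140,370,230,6,"c5");crop("side1",205,180,325,280,6,"c6")
E
```

```text
grey [-36.99680494  68.05230483   0.        ]
pink [-63.15258022 -10.85448086   0.        ]
purple [ 41.56733039 -69.53110043   0.        ]
bottle [-188.69786287  -34.87784191    0.        ]
[-0.04009262  0.67384941  0.69083001  1.34083494 -0.42845997  1.27641457
  1.90839872]
[-7.55827707e-05  7.70161920e-01  6.07444383e-01  1.43057143e+00
 -4.65741776e-01  1.08629907e+00  1.93585061e+00]
[-0.8005647   0.48705587  0.47067273  1.60925726 -0.24007466  1.103128
 -0.23209525] [-0.68471178  0.45488468  0.52855008  1.71236161 -0.25912975  1.04447788
 -0.03319792]
[-0.46172947  0.45543691  0.01509821  1.59224957 -0.0074746   1.09396258
  2.73285327] [-0.40020103  0.41700047  0.15862882  1.69899266 -0.07463097  1.03148755
  2.96100493]
4.525 [ 625.94807668 -290.21249435   60.65368667] 59.874674663466116
```

View pics/c5.png

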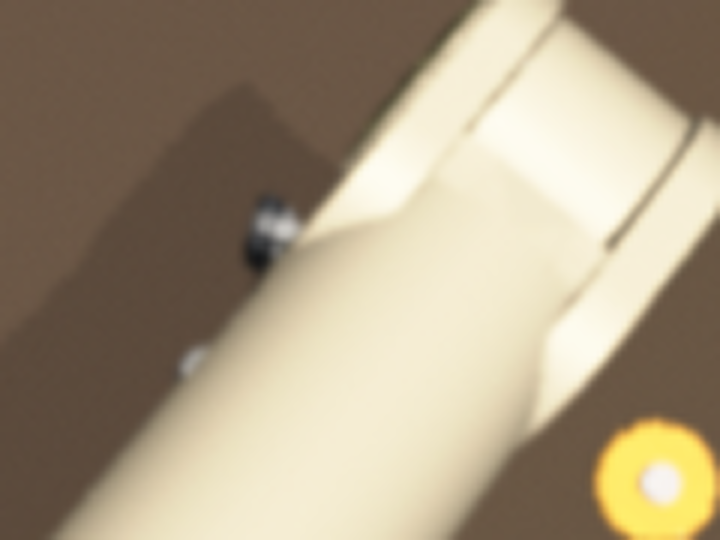

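View pics/c6.png

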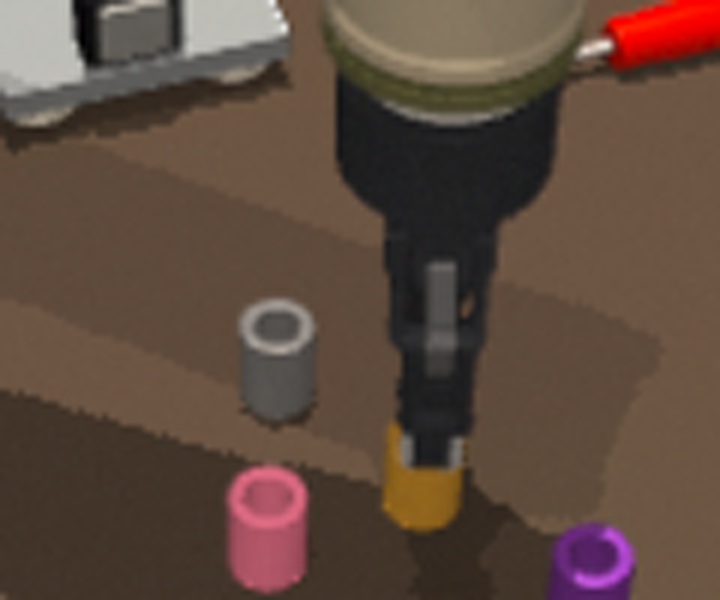

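The side picture shows the front finger at crop (432,450), in line with the brass sleeve at (423,480). The arm hides the top view. Descending to grasp.

```bash
python3 - <<'E'
from h import *
s=np.array([625.6,-290,0])
arm.move_l(s+[0,0,10],feed=80)
o=arm.observe();print(o["tcp_pos"],o["ft_force"])
arm.gripper_to(20)
o=arm.observe();print(o["time_s"],o["tcp_pos"],o["ft_force"],o["finger_gap"])
arm.move_l(s+[0,0,150])
o=arm.observe();print(o["time_s"],o["tcp_pos"],o["ft_force"],o["finger_gap"])
p=np.array([563.4,236.5,0])
arm.goto(p+[0,0,150],q(YAW))
o=arm.observe();print(o["time_s"],o["tcp_pos"],o["ft_force"],o["finger_gap"])
snap("top","top2");snap("side","side2")
crop("top2",90,160,240,240,5,"c7");crop("side2",150,50,270,170,5,"c8")
E
```

```text
[ 625.74312016 -290.21414323   10.18764774] [ 0.79636467  0.46739153 -0.05976211]
5.7833 [ 626.18399932 -290.34885923   10.98661342] [ 0.05204407 -0.32267987  4.56005888] 28.340145861690978
6.8667 [ 625.0676334  -289.53338495  148.64259111] [-0.05122441  0.70523447 -0.99155439] 28.61397984593346
8.7833 [563.82801307 235.3127852  150.03843882] [ 0.02833247 -0.01492618 -0.27252457] 28.71605802416609
```

View pics/c7.png

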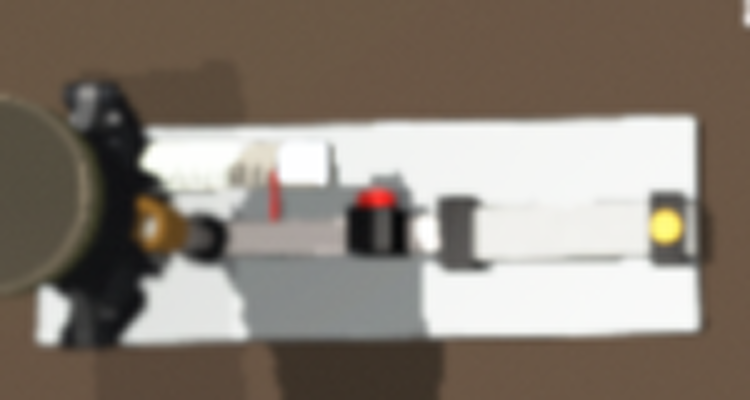

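View pics/c8.png

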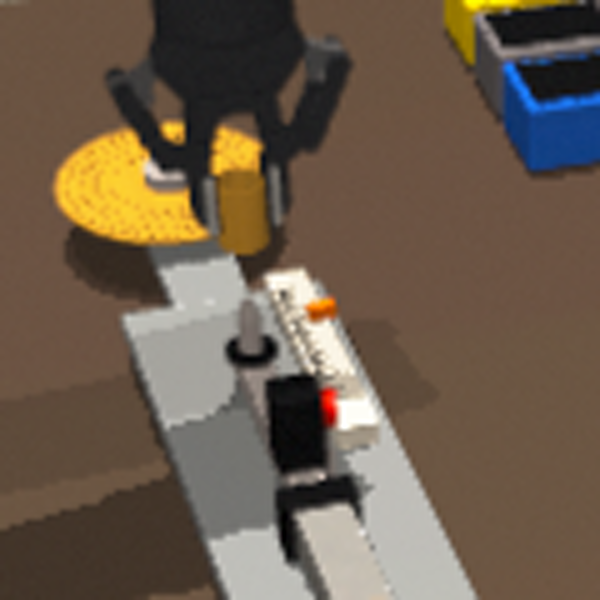

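```bash
python3 - <<'E'
from h import *
p=np.array([563.4,236.5,0])
arm.move_l(p+[0,0,115],feed=100);arm.dwell(0.3)
o=arm.observe();print(o["time_s"],o["tcp_pos"],o["ft_force"],o["finger_gap"])
snap("top","top3");snap("side","side3")
crop("top3",90,170,170,230,9,"c9");crop("side3",170,70,230,130,10,"c10")
E
```

```text
9.6833 [563.70674971 236.60399013 115.54541344] [-0.20693816  0.32313707 -0.47981289] 28.47746999135133
```

View pics/c9.png

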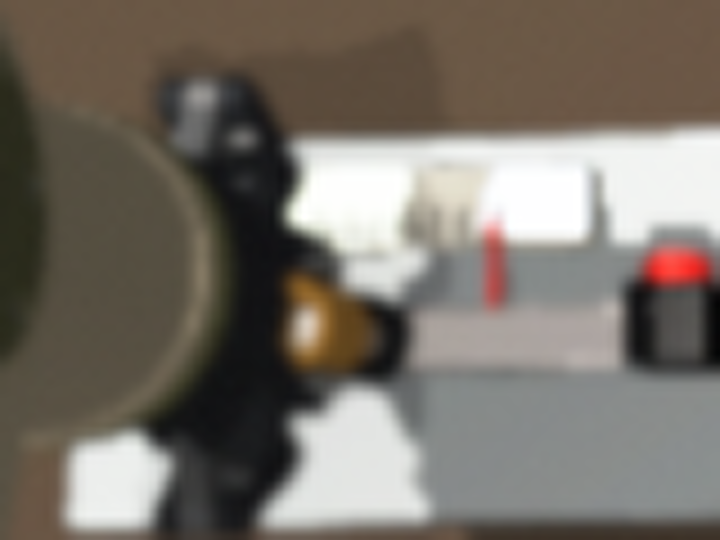

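View pics/c10.png

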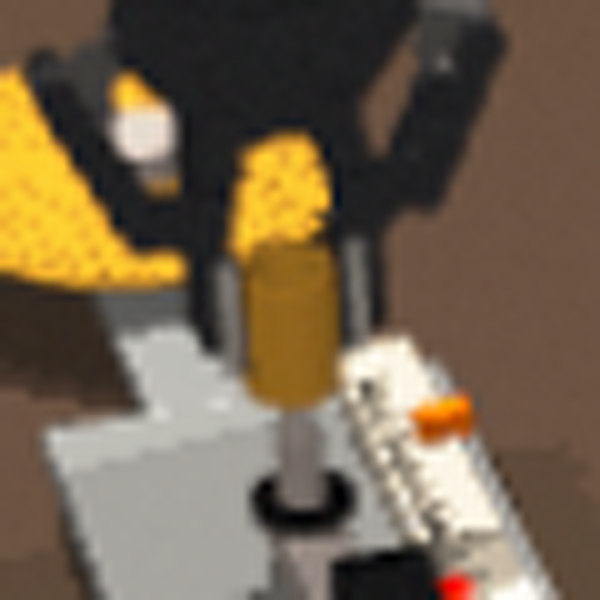

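```bash
python3 - <<'E'
from h import *
def C(uv): return (uv-[170,70]+.5)*10-.5
def circ(c,r,z):
    a=np.linspace(0,2*np.pi,73)
    P=np.array([C(proj("side",[c[0]+r*np.cos(t),c[1]+r*np.sin(t),z])) for t in a]);return P[:,0].min().round(1),P[:,0].max().round(1),P[:,1].min().round(1),P[:,1].max().round(1)
print("sleeve bottom pred",circ((563.7,236.6),15,105.5)," top",circ((563.7,236.6),15,145.5), "obs 243 338 - 408")
print("collar pred",circ((563.4,236.5),16,64),"obs 252 355 470 535")
for d in((1,0),(0,1)):print(circ((563.4+d[0],236.5+d[1]),16,64))
print(C(proj("side",[563.4,236.5,96])),"pin")
E
```

```text
sleeve bottom pred (np.float64(245.4), np.float64(349.0), np.float64(349.5), np.float64(406.9))  top (np.float64(234.4), np.float64(340.1), np.float64(230.2), np.float64(286.9)) obs 243 338 - 408
collar pred (np.float64(252.1), np.float64(360.3), np.float64(466.7), np.float64(528.7)) obs 252 355 470 535
(np.float64(255.4), np.float64(363.6), np.float64(466.2), np.float64(528.2))
(np.float64(251.4), np.float64(359.6), np.float64(464.9), np.float64(526.8))
[298.64656467 406.02920156] pin
```

```bash
python3 - <<'E'
from h import *
im=cv2.imread("pics/side3.png")
o=cv2.resize(im[90:128,186:216],None,fx=18,fy=15.7,interpolation=cv2.INTER_NEAREST)
cv2.imwrite("pics/c11.png",o)
for v in (104,106,108,113,115,120):print(v,im[v,190:212].astype(int).tolist())
E
```

```text
104 [[56, 55, 56], [43, 44, 44], [81, 85, 88], [102, 109, 113], [61, 76, 94], [30, 97, 139], [28, 100, 143], [25, 99, 143], [27, 101, 145], [31, 101, 145], [29, 98, 143], [29, 96, 139], [27, 91, 132], [32, 80, 115], [62, 73, 80], [105, 116, 121], [140, 155, 163], [175, 200, 216], [187, 214, 227], [194, 221, 232], [208, 230, 239], [110, 129, 148]]
106 [[184, 189, 190], [175, 181, 181], [132, 137, 141], [104, 111, 115], [60, 76, 90], [31, 84, 119], [28, 99, 142], [28, 100, 144], [29, 100, 144], [29, 100, 144], [28, 100, 141], [30, 96, 139], [24, 90, 130], [68, 112, 143], [163, 198, 220], [229, 245, 250], [229, 244, 250], [228, 244, 250], [225, 241, 248], [230, 245, 250], [229, 245, 250], [221, 237, 245]]
108 [[183, 189, 189], [184, 189, 190], [184, 189, 190], [172, 181, 184], [106, 135, 156], [28, 95, 139], [26, 98, 141], [27, 100, 143], [29, 100, 142], [27, 99, 143], [28, 98, 141], [27, 97, 138], [30, 92, 132], [56, 100, 133], [130, 156, 176], [179, 202, 216], [90, 99, 107], [138, 156, 166], [187, 212, 223], [230, 245, 250], [230, 245, 250], [230, 245, 250]]
113 [[179, 185, 185], [173
[... 377 characters left out ...]
60, 166, 168], [160, 166, 167], [160, 165, 168], [159, 165, 166], [160, 166, 167], [157, 162, 164], [133, 139, 143], [98, 103, 113], [102, 108, 118], [100, 106, 115], [101, 106, 114], [129, 135, 138], [159, 166, 167], [159, 164, 166], [148, 155, 157], [98, 107, 113], [143, 162, 173], [222, 238, 245], [120, 135, 145], [153, 172, 186], [221, 238, 246]]
120 [[159, 165, 167], [158, 165, 166], [159, 165, 167], [160, 165, 167], [145, 150, 152], [52, 55, 55], [9, 12, 11], [27, 25, 28], [60, 63, 67], [94, 98, 107], [94, 100, 108], [84, 88, 95], [41, 43, 47], [13, 11, 13], [14, 13, 14], [79, 82, 83], [158, 165, 166], [151, 157, 159], [112, 120, 126], [137, 149, 157], [197, 210, 217], [146, 164, 176]]
```

View pics/c11.png

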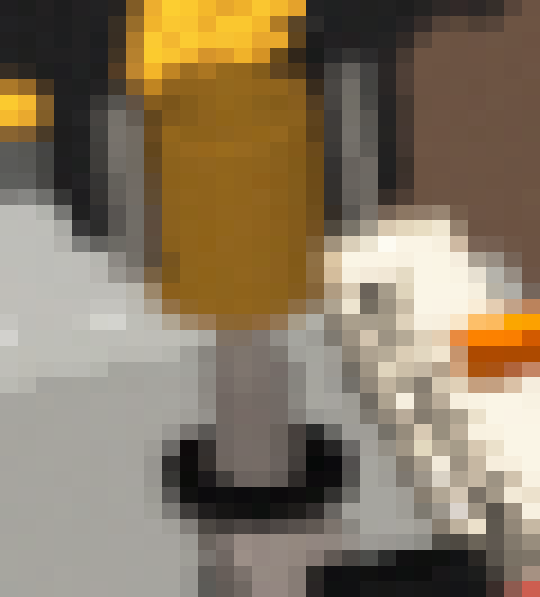

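```bash
python3 - <<'E'
from h import *
p=np.array([563.7,236.2,0])
for z in (106,102,98,94,90,86,82,78,76,75):
    arm.move_l(p+[0,0,z],feed=40)
    o=arm.observe();f=o["ft_force"];print(z,round(o["time_s"],2),o["tcp_pos"].round(2),f.round(1),round(o["finger_gap"],2))
    if np.linalg.norm(f)>12:break
snap("side","side4");crop("side4",170,70,230,130,10,"c12")
E
```

```text
106 10.16 [563.41 236.08 105.51] [ 0.3 -0.4 -0.9] 28.69
102 10.41 [563.52 236.14 101.68] [ 0.7 -0.4 -0.5] 28.64
98 10.66 [563.58 236.29  97.75] [ 0.4  0.2 -0.8] 28.7
94 10.91 [563.63 236.58  93.74] [ 1.2  1.5 -2.3] 28.69
90 11.16 [563.64 236.58  89.73] [ 1.2  2.6 -2.6] 28.98
86 11.41 [563.65 236.56  85.71] [ 2.6  3.3 -2.6] 28.6
82 11.66 [563.67 236.53  81.72] [ 2.1  4.1 -2.3] 28.61
78 11.91 [563.7  236.51  77.68] [ 3.   4.4 -2.8] 28.69
76 12.16 [563.81 236.45  75.9 ] [ 3.7  5.5 -2.1] 28.72
75 12.41 [563.85 236.41  75.1 ] [1.1 5.1 0.4] 28.79
```

View pics/c12.png

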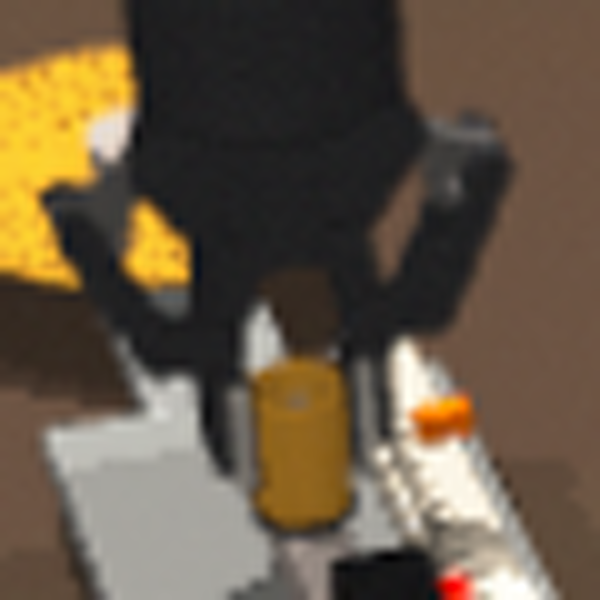

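The sleeve is threaded on the pin and almost at the collar; the black collar rim shows at crop (300,525). I'll relieve the side force, seat it, release and look.

```bash
python3 - <<'E'
from h import *
p=np.array([563.9,237.2,0])
for z in (74.5,73.5):
    arm.move_l(p+[0,0,z],feed=30)
    o=arm.observe();print(z,round(o["time_s"],2),o["tcp_pos"].round(2),o["ft_force"].round(1),round(o["finger_gap"],2))
arm.gripper_to(60)
o=arm.observe();print(round(o["time_s"],2),o["tcp_pos"].round(2),o["ft_force"].round(1),round(o["finger_gap"],2))
arm.move_l(p+[0,0,180],feed=150)
arm.move_l([567-0,60,180],feed=200)
snap("top","top5");snap("side","side5")
print(arm.observe()["time_s"])
crop("top5",90,170,170,230,9,"c13");crop("side5",170,70,230,130,10,"c14")
E
```

```text
74.5 12.71 [563.93 236.58  74.91] [-0.5  2.1  4.7] 28.71
73.5 12.96 [563.99 236.68  74.82] [-4.4  0.4 14.2] 28.81
13.37 [563.65 236.72  73.09] [-0.3 -0.2  0.3] 60.08
15.3583
```

View pics/c13.png

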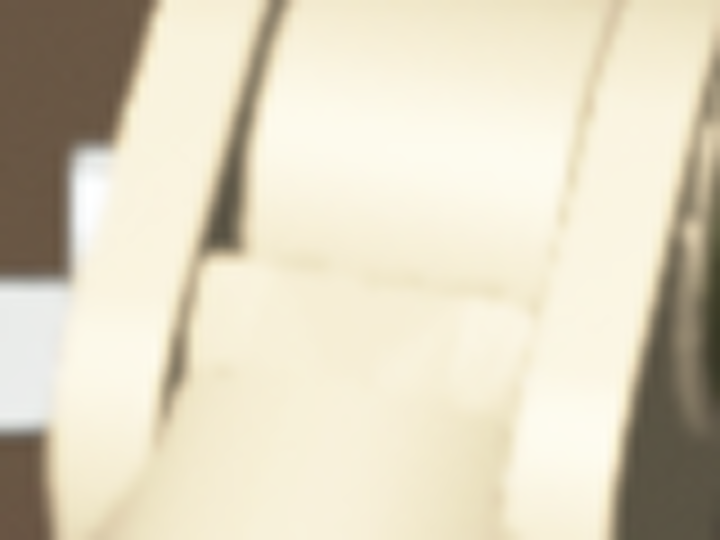

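View pics/c14.png

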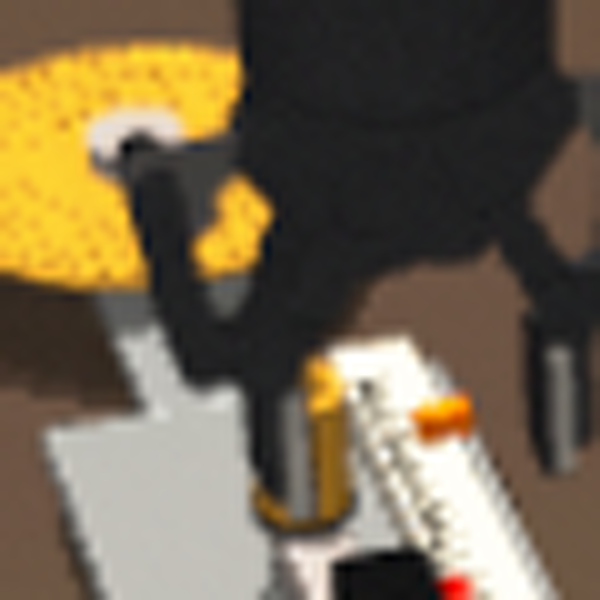

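```bash
python3 - <<'E'
from h import *
h=np.array([568.5,126.8,0])
arm.goto(h+[0,0,160],q(YAW))
arm.move_l(h+[0,0,125],feed=100)
o=arm.observe();print(round(o["time_s"],2),o["tcp_pos"].round(2),o["ft_force"].round(1))
snap("top","top6");snap("side","side6")
crop("top6",90,170,190,240,7,"c15");crop("side6",160,70,240,150,7,"c16")
E
```

```text
16.24 [568.55 126.1  125.09] [0.5 0.5 0.6]
```

View pics/c15.png

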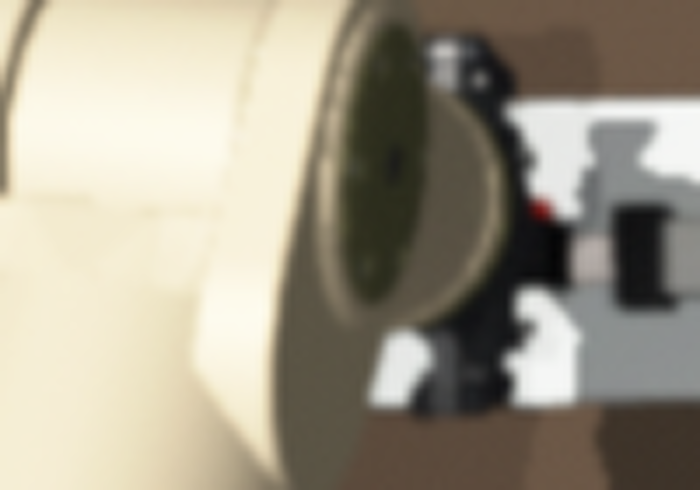

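View pics/c16.png

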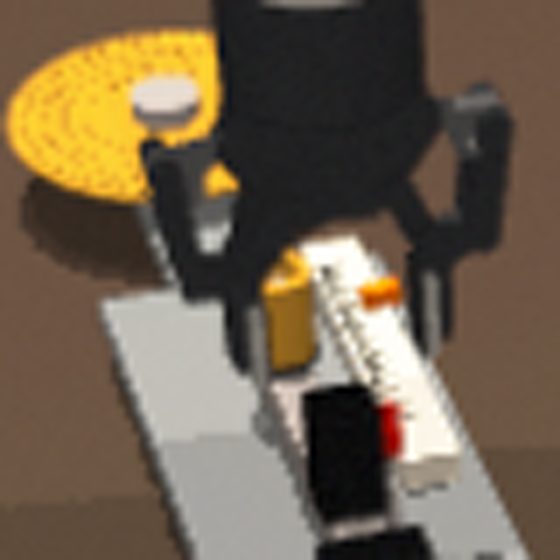

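The sleeve is seated upright at crop (288,320) and the open fingers straddle the head. Descending and gripping.

```bash
python3 - <<'E'
from h import *
h=np.array([568.5,126.8,0])
arm.move_l(h+[0,0,73.5],feed=60)
o=arm.observe();print(round(o["time_s"],2),o["tcp_pos"].round(2),o["ft_force"].round(1))
arm.gripper_to(20);arm.dwell(0.2)
o=arm.observe();print(round(o["time_s"],2),o["tcp_pos"].round(2),o["ft_force"].round(1),o["finger_gap"])
snap("side","side7");crop("side7",160,70,240,150,7,"c17")
E
```

```text
17.35 [568.82 126.78  73.89] [-0.4 -0.3  0.4]
17.94 [568.26 126.91  74.87] [-8.8 -0.2 15.3] 27.422021666304012
```

View pics/c17.png

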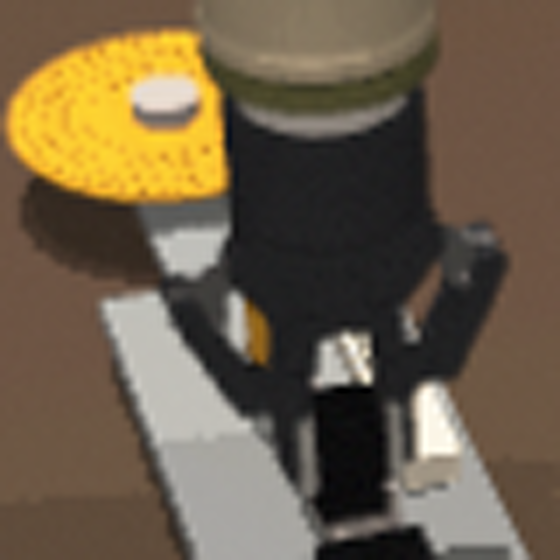

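```bash
python3 - <<'E'
from h import *
h=np.array([567.9,126.8,75.0]);d=np.array([-np.sin(YAW),np.cos(YAW),0])
for e in (0,5,20,45,70):
    arm.move_l(h+d*e,feed=50)
    o=arm.observe();print(e,round(o["time_s"],2),o["tcp_pos"].round(2),o["ft_force"].round(1),round(o["finger_gap"],2))
arm.dwell(.2)
snap("top","top8");snap("side","side8");crop("side8",150,60,230,140,7,"c18");crop("top8",80,170,180,240,7,"c19")
E
```

```text
0 18.24 [568.24 126.88  74.99] [ 2.9  0.1 -5. ] 27.24
5 18.49 [568.04 131.79  74.98] [ 4.3 -2.7 -4.4] 27.33
20 18.94 [567.51 146.46  74.98] [ 4.8 -3.3 -7.3] 27.4
45 19.59 [566.64 170.95  74.98] [ 5.4 -3.1 -6.7] 27.6
70 20.24 [565.79 195.64  74.98] [ 4.8 -3.8 -5.9] 27.3
```

View pics/c18.png

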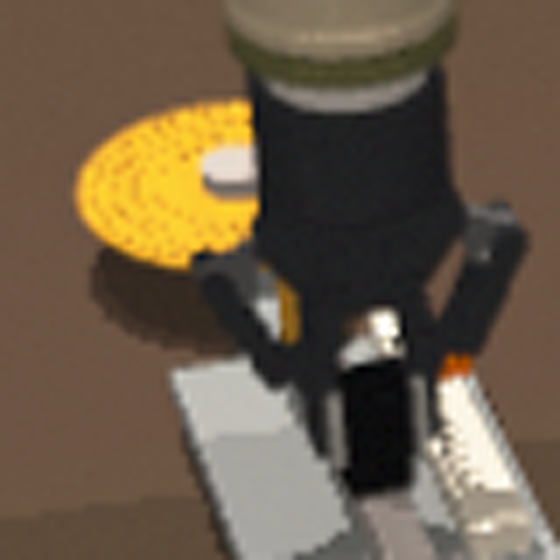

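View pics/c19.png

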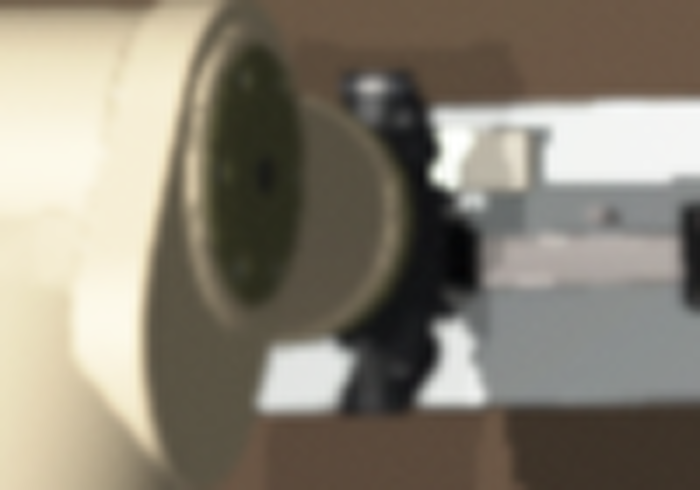

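The head and arm are out to about 69 mm, but the gripper hides the pointer in both views. I'll measure the cursor-to-pointer distance precisely from the first pictures.

```bash
python3 - <<'E'
from h import *
im=cv2.imread("pics/top0.png");a=im[182:202,108:154];cv2.imwrite("pics/c20.png",cv2.resize(a,None,fx=16,fy=16,interpolation=cv2.INTER_NEAREST))
im=cv2.imread("pics/side0.png");a=im[100:140,200:225];cv2.imwrite("pics/c21.png",cv2.resize(a,None,fx=14,fy=14,interpolation=cv2.INTER_NEAREST))
E
```

```text
(no output)
```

View pics/c20.png

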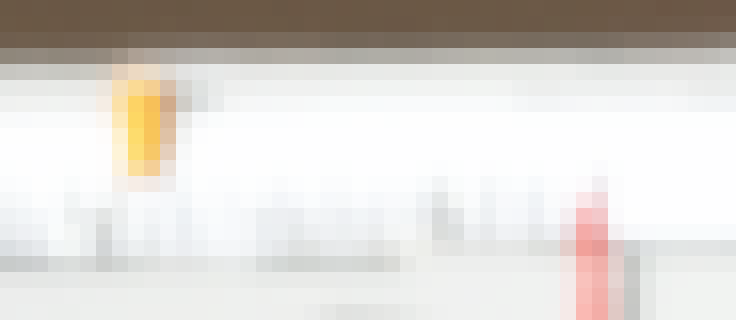

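View pics/c21.png

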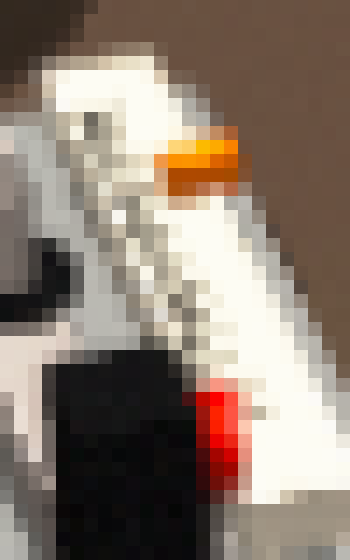

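```bash
python3 - <<'E'
from h import *
d=np.array([-np.sin(YAW),np.cos(YAW)])
L=lambda X:float(np.array(X)[:2]@d)
for cu in (116.2,116.4,116.7):
  c=atz("top",cu,182+7.3-.5,56);print("cursor",c.round(1),round(L(c),1))
for pu in (144.3,144.5,145):
  p=atz("top",pu,182+14-.5,50);print("ptr",p.round(1),round(L(p),1))
# side
for u,v in [(204,153),(204,149)]:
  c=atz("side",200+(u/14)-.5,100+v/14-.5,56);print("side cursor",c.round(1),round(L(c),1))
print("pin-40",L([563.7,236.7])-40,"head now",)
# calibration offset via knob/pin collar in same top image
T=lambda x,y:((x+.5)/5-.5+90,(y+.5)/5-.5+175)
print("top head",L(atz("top",*T(370,156),110)),"top pintip",L(atz("top",*T(181,162),96)))
from scipy import ndimage
im=cv2.imread("pics/top0.png").astype(float)
print(im[188:192,113:121].astype(int).tolist());print(im[195:201,142:149].astype(int).tolist())
o=arm.observe();print(o["time_s"],o["tcp_pos"],L(o["tcp_pos"])-L([568.24,126.88]))
E
```

```text
cursor [619.3 283.   56. ] 260.5
cursor [619.4 282.4  56. ] 259.9
cursor [619.4 281.5  56. ] 259.0
ptr [601.1 199.7  50. ] 177.9
ptr [601.1 199.1  50. ] 177.3
ptr [601.1 197.6  50. ] 175.8
side cursor [615.9 283.1  56. ] 260.7
side cursor [616.3 284.6  56. ] 262.2
pin-40 176.2578180116661 head now
top head 106.40063520630989 top pintip 217.7790812319669
[[[239, 241, 241], [228, 237, 245], [168, 225, 251], [101, 211, 253], [89, 192, 247], [139, 171, 208], [199, 205, 208], [224, 224, 221]], [[250, 250, 250], [242, 247, 251], [184, 233, 253], [100, 215, 253], [88, 196, 248], [156, 186, 218], [232, 234, 234], [249, 248, 247]], [[254, 254, 254], [251, 252, 254], [207, 241, 254], [109, 220, 253], [90, 197, 248], [166, 194, 223], [243, 244, 243], [254, 253, 253]], [[254, 254, 254], [253, 253, 254], [216, 244, 254], [118, 221, 253], [104, 200, 247], [188, 207, 229], [249, 249, 248], [254, 254, 254]]]
[[[251, 249, 247], [241, 238, 245], [195, 194, 248], [202, 200, 243], [252, 250, 251], [254, 254, 254], [255, 254, 254]], [[242, 239, 237], [225, 222, 236], [168, 171, 244], [177, 177, 238], [242, 240, 244], [251, 249, 248], [252, 250, 249]], [[221, 223, 222], [202, 206, 228], [154, 161, 241], [152, 156, 231], [201, 201, 220], [211, 211, 209], [225, 224, 221]], [[234, 236, 235], [226, 229, 240], [179, 185, 247], [170, 176, 240], [204, 207, 226], [197, 200, 199], [224, 227, 223]], [[240, 241, 240], [233, 234, 244], [188, 194, 249], [177, 182, 243], [209, 212, 229], [201, 203, 203], [230, 232, 229]], [[240, 241, 240], [233, 234, 245], [184, 190, 249], [171, 177, 242], [201, 204, 226], [197, 200, 199], [230, 232, 230]]]
20.5417 [565.76701187 195.49783446  74.96731599] 68.66238325107415
```

```bash
python3 - <<'E'
from h import *
h=np.array([567.9,126.8,75.0]);d=np.array([-np.sin(YAW),np.cos(YAW),0])
arm.move_l(h+d*84.2,feed=40);arm.dwell(.6)
o=arm.observe();print(round(o["time_s"],2),o["tcp_pos"].round(2),o["ft_force"].round(1),round(o["finger_gap"],2),(o["tcp_pos"]-[568.24,126.88,0])@d)
snap("top","top9");snap("side","side9");crop("side9",150,50,230,130,7,"c22");crop("top9",80,170,180,240,7,"c23")
E
```

```text
21.65 [565.3  209.48  74.99] [ 4.7 -3.2 -6.1] 26.96 82.64899025912482
```

View pics/c22.png

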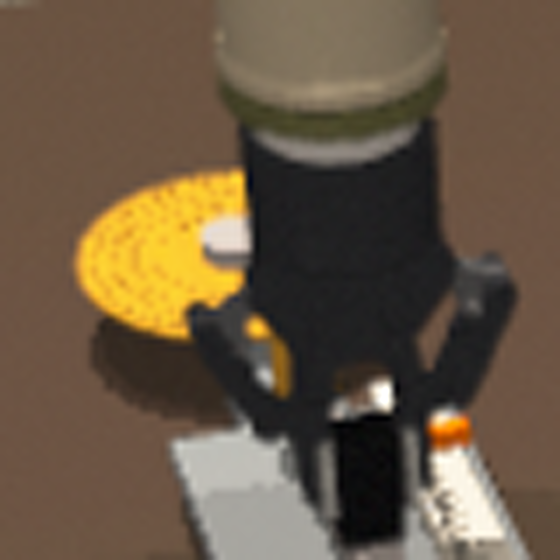

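View pics/c23.png

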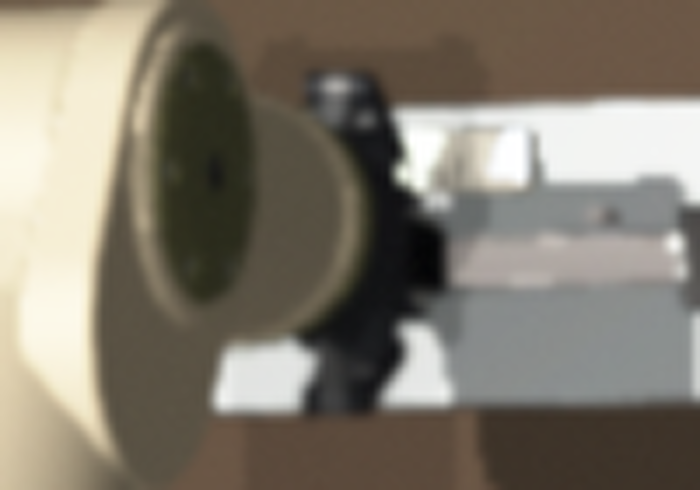

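```bash
python3 - <<'E'
from h import *
d=np.array([-np.sin(YAW),np.cos(YAW)])
a=cv2.imread("pics/side0.png");b=cv2.imread("pics/side9.png");c=cv2.imread("pics/side7.png")
for v in range(108,115):print(v,[tuple(x) for x in a[v,211:219,1:].tolist()],"|",[tuple(x) for x in b[v,211:219,1:].tolist()])
# head lower front edge: grey values down columns
print("s7",[int(c[v,212].mean()) for v in range(136,152)],"s0",[int(a[v,212].mean()) for v in range(136,152)])
print("s9",[int(b[v,203].mean()) for v in range(118,136)])
print("s8",)
E
```

```text
108 [(252, 253), (249, 251), (183, 187), (172, 174), (101, 116), (81, 106), (82, 105), (80, 104)] | [(48, 50), (95, 98), (125, 129), (124, 125), (77, 83), (69, 86), (84, 108), (85, 109)]
109 [(252, 253), (248, 253), (226, 240), (179, 208), (139, 193), (95, 166), (82, 106), (82, 106)] | [(92, 109), (197, 225), (227, 240), (181, 212), (140, 194), (94, 166), (84, 109), (85, 110)]
110 [(244, 253), (214, 254), (207, 253), (186, 252), (170, 253), (130, 249), (78, 108), (81, 105)] | [(106, 163), (205, 254), (187, 253), (171, 252), (162, 252), (118, 246), (83, 114), (84, 109)]
111 [(152, 240), (145, 252), (148, 252), (141, 250), (99, 221), (88, 201), (75, 124), (81, 105)] | [(75, 161), (129, 252), (131, 253), (127, 250), (89, 210), (86, 194), (78, 128), (85, 110)]
112 [(161, 209), (73, 172), (73, 174), (73, 173), (73, 171), (75, 165), (80, 127), (81, 105)] | [(46, 93), (73, 173), (74, 173), (75, 173), (73, 173), (77, 170), (85, 133), (83, 109)]
113 [(176, 219), (81, 170), (88, 172), (111, 182), (146, 203), (103, 178), (123, 147), (83, 105)] | [(47, 86), (85, 173), (84, 171), (103, 179), (134, 198), (100, 178), (119, 146), (87, 110)]
114 [(227, 235), (171, 206), (182, 217), (219, 233), (248, 251), (172, 175), (183, 186), (100, 115)] | [(80, 98), (160, 198), (161, 197), (194, 218), (238, 245), (156, 158), (165, 168), (99, 113)]
s7 [11, 13, 13, 13, 12, 13, 12, 40, 95, 106, 67, 15, 14, 11, 14, 49] s0 [5, 11, 11, 10, 10, 14, 13, 47, 116, 131, 106, 23, 20, 23, 20, 79]
s9 [12, 8, 14, 11, 12, 12, 12, 7, 10, 49, 108, 113, 136, 136, 136, 137, 136, 116]
s8
```

```bash
python3 - <<'E'
from h import *
d=np.array([-np.sin(YAW),np.cos(YAW)]);n=np.array([np.cos(YAW),np.sin(YAW)])
A=atz("side",212,143.2,60)[:2];B=atz("side",203,127.1,60)[:2]
print(A,B,(B-A)@d,(B-A)@n)
print(proj("side",np.r_[A+82.6*d,60]))
# side-only cursor vs head: head front-bottom edge y = head-13 -> pointer = +83
C=atz("side",200+204/14-.5,100+150/14-.5,56)[:2]
print("cursor-(head now pointer)",(C-(B+83*d))@d)
E
```

```text
[572.30029472 118.7495052 ] [564.12182759 201.10798081] 82.59947431060746 -5.208903311686061
[204.73410838 126.78200881]
cursor-(head now pointer) -1.827700990824962
```

```bash
python3 - <<'E'
from h import *
d=np.array([-np.sin(YAW),np.cos(YAW)])
c=np.array([563.7,236.7])+82.7*d
im=cv2.resize(cv2.imread("pics/side9.png")[85:125,175:225],None,fx=12,fy=12,interpolation=cv2.INTER_CUBIC)
for r,z,col in((15,64,(255,0,255)),(15,104,(0,255,0)),(16,64,(255,255,0))):
    P=np.array([(proj("side",[c[0]+r*np.cos(t),c[1]+r*np.sin(t),z])-[175,85]+.5)*12 for t in np.linspace(0,6.29,60)])
    cv2.polylines(im,[P.astype(int)],True,col,1)
cv2.imwrite("pics/c24.png",im)
o=arm.observe();print(o["time_s"],o["finger_gap"],abs(o["dq"]).max())
E
```

```text
21.75 27.068222771143795 0.0009157949232908862
```

View pics/c24.png

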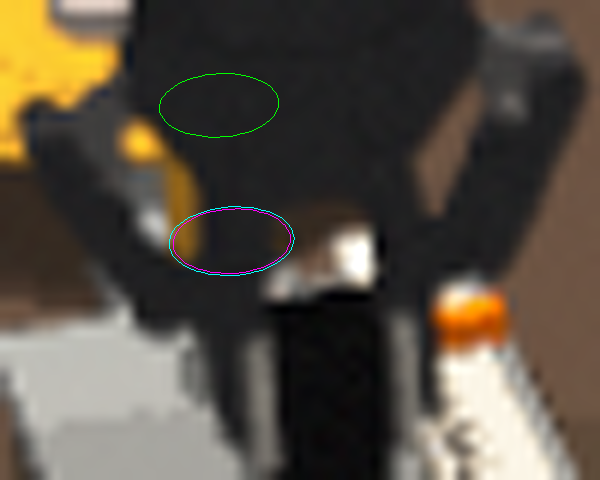

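The sleeve's left edge at crop (165,190) to (170,240) lies on the projected seated outline, and the cursor at (470,318) has not moved. Handing in.

```bash
python3 -c "
from h import *
arm.sign_off();o=arm.observe();print(o['time_s'],o['tcp_pos'],o['finger_gap'])"
```

```text
the job is handed in; nothing more can be done
the job is handed in; nothing more can be done
```

I put the brass sleeve on the pin, pressed it onto the collar and let go. I then gripped the head with the button squeezed, drew the arm out and handed the job in while holding it there, at about 22 s. No verdict is reported, so success rests on the checks below.

**Checks that agreed**
- **Sleeve:** it met the collar at the expected height with 14 N. The part visible in the last side picture matches the outline of a seated sleeve.
- **Button:** the finger gap reads 27 mm. The 30 mm sleeve read 28.6 mm, so the button should be fully in.
- **Arm travel:** the tool moved 82.6 mm, and the head moved 82.6 mm in the side pictures, so the grip did not slip.
- **Cursor:** its pixels in the side picture are the same as at the start.

**Checks that were weaker or disagreed**
- **Pointer:** the gripper hid it in both views at the end. I could only compare the travel with the cursor-to-pointer distance from the first pictures. The top view gives 82.5 to 83 mm. A rougher side-view estimate puts the pointer about 1.8 mm past the cursor's middle, still inside the 4 mm limit.
- **Bystanders:** I did not photograph the bottle, gear blank and screwdriver again after the last move. No path went near them.

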